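Bring the ring-choke bay round to the kit tray

ROBOT

A 6-joint arm with a two-finger parallel gripper is mounted at the origin on the work surface. World frame = base frame: x ahead of the robot, y to its left, z up, the work surface at z = 0. Lengths are in m, angles in rad, forces in N, time in s.
With the tool pointing down it reaches from about 0.3 to 0.85 m from the base axis. Payload 5.4 kg.
Tool frame: the origin (TCP) lies midway between the tips of the shut fingers; the grasp point (between the pads) lies bot.pinch_z behind it (bot.pinch_z is the distance from the TCP to the grasp point, in m); y points along the fingers, z is the direction in which the jaws open and shut, and the axes are right-handed (so a half turn about y gives the same grasp; the last joint's range is limited). The gripper opens to 85 mm and grips with 20 to 120 N. Pads are 22 mm wide; open, the fingers measure 114 mm over their backs; the gripper's body (76 mm by 85 mm) begins 54 mm behind the grasp point. The pads swing forward as they close: fully open they stand 13 mm farther back than shut.
Start: joints at [-1.542, 0.158, 1.597, -0, 1.386, -0.21], TCP at [0.136, -0.559, 0.231] pointing down, gripper open.
Joint ranges: [-2.91, 2.91], [-0.94, 2.29], [0.18, 2.7], [-1.29, 4.43], [0.17, 2.64], [-3, 3]. Speed limits (rad/s): [2.57, 2.57, 3.14, 3.14, 3.14, 3.14].

INTERFACE

Orientations are given as a unit quaternion [x, y, z, w].
In Python, from cell import read_state, vision, ticket, bot gives the robot as it stands.
- The arm moves only by the tool carry_out, never from a script. Its argument "increments" is text: rows parted by semicolons, each of 6 numbers parted by spaces: the shift along the tool's x, y, z as a fraction of full scale, then the turn, a rotation vector about the tool's x, y, z as a fraction of full scale. A call has 1 to 8 rows; each row shifts and turns the pose as measured when the row begins, along the tool's axes as they then stand; what a row does not reach is not made up. Full scale, the value 1, is 0.04 m for a shift and 4 degrees for a turn. A row lasts 1/10 s, in which the tool goes at most 50 mm and 8.59 degrees, less where a joint would pass 70% of its speed; a pose out of reach is approached as far as the arm can. A call with a number of a shift or a turn outside -1 to 1 is refused whole. A call with a gripper value outside its range is refused whole. "fingers" is the closure, from -1 (fully open) to 1 (shut), so that 0 is half open, set as the call begins (left out, the last holds). The fingers move at their own pace and stop on an object; the grip force is fixed at half the most. Time passes only in rows, so rows that do not move let the fingers close. It gives the time, the measured TCP pose, the force and the opening at its end, in the units of the state.
- read_state(): the state, without advancing time (a new reading comes with each control period).
- vision.capture(name): name is "side" or "top" or "wrist"; returns a dict with "image" (420x560x3 uint8, blue, green, red), "K" (3x3 intrinsics, pixels), "R" (3x3) and "t" (3): a world point X has camera coordinates R X + t. Camera axes: x right, y down, z forward; pixel columns grow to the right and rows downward; lengths in m; the calibration is good to about 2 mm. The wrist camera is an equidistant fisheye: a pixel r from the principal point sees the ray r / f radians off the axis. A picture is of the moment at which its call begins. There is no depth.
- ticket.sign_off(): hands the job in, once; it reports no verdict.
Trained networks look in the newest picture that a camera, given by its name, has taken for a name from the list of things; names that differ only in an ending like _2 or _b are one class to them, and where a whole thing is asked for, a point or a joint stands for the part that bears it (a point fixed in the world has none). Each returns a list of dicts, best first, with "conf" (0 to 1); they miss things now and then, are a little off and sometimes report something else, mostly with a low value. They report only what shows in the picture. A call takes as long as a camera call. They do not tell look-alikes from the thing itself.
- vision.regions_of(camera, thing): "mask" (420x560 bool, what is visible of it).
- vision.mark_of(camera, thing): "location" ([x, y, z] in m, in world coordinates, good to about 4 mm: a listed point, or the origin of a listed thing).
The state is a dict: "time_s": time; "joint_positions": joint angles; "dq": joint speeds; "joint_torque": joint torques, N m; "tcp_pos": TCP position; "tcp_rot": TCP orientation; "force": force on the tool from outside, world axes, zero at the start; "torque": the same for the moment, N m; "finger_gap": opening from 0.0 (shut) to 1.0 (fully open).
Only numpy, scipy, OpenCV 4.12 (cv2) and the standard library are available. Lean on these libraries where they do the work, as an engineer would, in place of code of your own. Each camera call takes 0.05 s, during which the arm holds its last target. There are 200 camera calls.

TASK

The next kit takes ring chokes: with a fingertip against its dividers, push the round parts carousel round until the bay with the two copper ring chokes squarely faces the white kit tray on the stand's bracket, and leave it standing still there. Ease it round without sending it spinning, do not pick anything up, keep every part in its bay, and leave the kit tray and the other things on the table where they are.

Things in the scene. Friction and masses are not known exactly. Their poses are not given: they have to be found in the camera images.
- choke_bay (a point): Point on the carousel that marks the wanted bay: on the outer rim, half-way between the two dividers of the bay that holds the two ring chokes, 180 mm from the axle, 75 mm above the table. It turns with the carousel.
- pick_point (a point): Fixed point of the stand on the same 180 mm circle, 75 mm above the table: in the middle of the kit tray's inner side. The wanted bay squarely faces the tray when choke_bay is here. It is between 50 and 180 degrees round from choke_bay at the start, either way.
- axle (a point): Point on the carousel's upright turning axis, 75 mm above the table; z up, its -x axis points to choke_bay. The carousel is a round grey sheet-metal tray, 360 mm across, on a steel stand; its bays' floor is 50 mm above the table, and a 3 mm thick rim, 25 mm high, runs round it (top 75 mm above the table). The hub is 62 mm wide and its bolt reaches 115 mm above the table.
- divider (a point): Point on the top edge of one divider, 150 mm from the axis, 100 mm above the table. Six straight steel dividers run like spokes from hub to rim, 60 degrees apart, 3.5 mm thick, 50 mm high, with a 6 mm bead along the top. This one is 30 degrees counter-clockwise (from above) from choke_bay. The parts lie within 125 mm of the axis at the start, so the outer 50 mm of each bay is free.
- carousel (a joint): Angle the carousel has turned since the start, rad, counter-clockwise from above positive; it turns without end or stops, on a bearing with a little drag (about 1 N at the rim moves it); left alone it soon coasts to a stop and stays.
- kit_tray: White plastic kit tray, 110 by 118 mm, 30 mm high, one divider, a few small parts in it; it stands loose on the stand's bracket just outside the carousel's rim, its top 34 mm above the table. Origin: middle of its underside, 249 mm from the axle.
- choke1: Ring choke: ring of copper turns with a hole, 41 mm across, 20 mm high, lying flat. In its bay at the start; its origin is the middle of its underside.
- choke2: The second ring choke, the same, beside the first. In its bay at the start; its origin is the middle of its underside.
- capacitor1: Upright black can with a silver top, 30 mm across, 40 mm high, next bay counter-clockwise (from above) from the chokes. In its bay at the start; its origin is the middle of its underside.
- capacitor2: The second can, the same. In its bay at the start; its origin is the middle of its underside.
- transformer: Small transformer: dark laminated iron block with a white bobbin, 46 by 48 by 40 mm, second bay counter-clockwise from the chokes. In its bay at the start; its origin is the middle of its underside.
- heatsink1: Finned aluminium heat sink, 34 by 32 mm, 25 mm high, in the bay opposite the chokes. In its bay at the start; its origin is the middle of its underside.
- heatsink2: The second heat sink, the same. In its bay at the start; its origin is the middle of its underside.
- relay: Clear-cased relay, 28 by 30 mm, 27 mm high, second bay clockwise from the chokes. In its bay at the start; its origin is the middle of its underside.
- terminals: Grey terminal strip, 16 by 60 mm, 20 mm high, next bay clockwise from the chokes. In its bay at the start; its origin is the middle of its underside.
- screwdriver: Screwdriver, 170 mm long, lying on the table left of the carousel. Bystander.
- tape_roll: Roll of amber packing tape lying flat, 92 mm across, 48 mm high, on the table beside the kit tray. Bystander.
- cleaner_bottle: White bottle, 56 mm across, 110 mm high, on the table left of the carousel. Bystander.
- mug: White mug, 80 mm across, 95 mm high, on the table left of the carousel. Bystander.
Not all that is in view belongs to the job. Leave any blue look-alike of the choke2 alone.

How it is judged:
By the outcome, as a careful person would: the job done as asked, in the order asked, and still so for the second after the job is handed in, with the robot touching nothing.
It also fails if it takes over 61 s, if anything falls off the work surface, if the arm or the gripper's body presses on something with over 40 N, if the wrist force passes 120 N, or if a joint passes its speed limit or range.

## Working session

There is one attempt and no reset: what is moved stays moved. The work goes in short steps, Python scripts to look and compute and a tool call to move; the robot and the scene stay as the last step left them, time stands still between calls to the robot, and variables do not carry over. Pictures are saved under pics/ and viewed, about 8 in all and at most 12, crops included, and the job is handed in when it is done.

Besides the shell and the picture viewer there is one more tool, called after "Call:" as name(argument=value, ...) on one line, values as JSON. carry_out: Moves the arm, as the interface text tells. Its arguments: {"type":"object","properties":{"increments":{"type":"string"},"fingers":{"type":"number"}},"required":["increments"]}

```bash
mkdir -p pics; python3 - <<'E'
from cell import read_state, vision, bot
import cv2, numpy as np
s=read_state(); print(s['time_s'],s['tcp_pos'],s['tcp_rot'],s['finger_gap'],bot.pinch_z)
a=[]
for c in ['top','side']:
    im=vision.capture(c)['image']; a.append(im)
    for n in ['choke_bay','pick_point','axle','divider','kit_tray','choke1','choke2','capacitor1','terminals']:
        print(c,n,[(np.round(d['location'],3).tolist(),round(d['conf'],2)) for d in vision.mark_of(c,n)[:3]])
cv2.imwrite('pics/a.png',a[0]);cv2.imwrite('pics/b.png',a[1])
print(read_state()['time_s'])
E
```

```text
0.0 [ 0.13598115 -0.55805502  0.23026987] [-0.08416455  0.70276068 -0.70138258  0.08429841] 1.0011921847229373 0.0187
top choke_bay [([0.611, 0.193, 0.077], 0.83)]
top pick_point []
top axle [([0.572, 0.019, 0.075], 0.73)]
top divider [([0.529, 0.159, 0.099], 0.74)]
top kit_tray [([0.527, -0.227, 0.001], 0.56)]
top choke1 [([0.614, 0.103, 0.052], 0.77), ([0.673, 0.442, -0.001], 0.67), ([0.571, 0.114, 0.043], 0.6)]
top choke2 [([0.614, 0.103, 0.052], 0.77), ([0.673, 0.442, -0.001], 0.67), ([0.571, 0.114, 0.043], 0.6)]
top capacitor1 [([0.494, 0.058, 0.054], 0.6), ([0.514, 0.093, 0.05], 0.53)]
top terminals [([0.662, 0.046, 0.05], 0.66)]
side choke_bay [([0.606, 0.193, 0.071], 0.8)]
side pick_point [([0.581, -0.084, 0.051], 0.73)]
side axle [([0.574, 0.021, 0.076], 0.85)]
side divider [([0.526, 0.157, 0.097], 0.74), ([0.564, 0.357, 0.002], 0.61)]
side kit_tray [([0.534, -0.231, 0.001], 0.71), ([0.649, -0.047, 0.052], 0.46), ([0.572, 0.118, 0.05], 0.36)]
side choke1 [([0.572, 0.117, 0.049], 0.82), ([0.673, 0.442, 0.002], 0.76), ([0.538, 0.444, -0.003], 0.64)]
side choke2 [([0.572, 0.117, 0.049], 0.82), ([0.673, 0.442, 0.002], 0.76), ([0.538, 0.444, -0.003], 0.64)]
side capacitor1 [([0.489, 0.057, 0.05], 0.82), ([0.514, 0.092, 0.053], 0.8)]
side terminals [([0.665, 0.042, 0.051], 0.77)]
1.0
```

View pics/a.png

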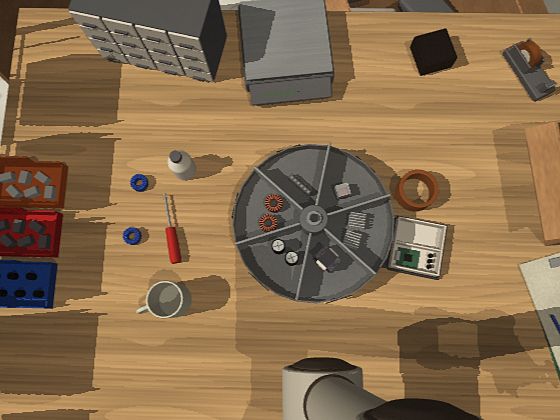

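View pics/b.png

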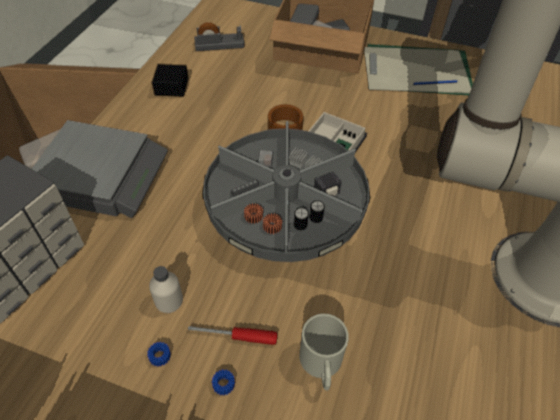

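```bash
cat > h.py <<'E'
from cell import read_state, vision, bot
import cv2, numpy as np
from scipy.optimize import minimize
from scipy.spatial.transform import Rotation as Rn
def rect(c,z,ppm=2000,x0=.28,y0=-.32,w=.6):   # row ~ x, col ~ y, plane z
    H=c['K']@np.c_[c['R'][:,0],c['R'][:,1],c['R'][:,2]*z+c['t']]
    A=np.array([[0,1/ppm,x0],[1/ppm,0,y0],[0,0,1]])
    n=int(w*ppm); return cv2.warpPerspective(c['image'],H@A,(n,n),flags=cv2.INTER_LINEAR|cv2.WARP_INVERSE_MAP)
def wheel(c,g):
    im=cv2.GaussianBlur(cv2.cvtColor(rect(c,.1),cv2.COLOR_BGR2GRAY),(0,0),2).astype(np.float32)
    r=np.arange(.05,.17,.002); k=np.arange(6)*np.pi/3
    def samp(p,d):
        a=p[2]+k; u=np.c_[np.cos(a),np.sin(a)]; n=np.c_[-u[:,1],u[:,0]]
        P=p[:2]+u[:,None]*r[None,:,None]+d*n[:,None]
        return cv2.remap(im,((P[...,1]+.32)*2000).astype(np.float32),((P[...,0]-.28)*2000).astype(np.float32),1)
    f=lambda p:-(2*samp(p,0)-samp(p,.007)-samp(p,-.007)).mean()
    # coarse theta then refine
    th=min(np.arange(-.2,.2,.01),key=lambda t:f([g[0],g[1],g[2]+t]))
    o=minimize(f,[g[0],g[1],g[2]+th],method='Nelder-Mead',options=dict(initial_simplex=[[g[0]+a,g[1]+b,g[2]+th+t] for a,b,t in [(0,0,0),(.003,0,0),(0,.003,0),(0,0,.02)]]))
    return o.x,o.fun
def proj(c,X):
    p=(np.atleast_2d(X)@c['R'].T+c['t'])@c['K'].T; return p[:,:2]/p[:,2:]
def unproj(c,uv,z):
    H=c['K']@np.c_[c['R'][:,0],c['R'][:,1],c['R'][:,2]*z+c['t']]
    return cv2.perspectiveTransform(np.float32(uv).reshape(-1,1,2),np.linalg.inv(H))[:,0]
E
python3 - <<'E'
from h import *
D=np.degrees
for cam in ['top','side']:
    c=vision.capture(cam)
    p,f=wheel(c,[.573,.020,np.radians(108.4)]); print(cam,'axle',p[:2].round(4),'div',D(p[2]).round(2),'bay',D(p[2]).round(2)-30,f)
    for m in vision.regions_of(cam,'kit_tray')[:1]:
        cn=max(cv2.findContours(m['mask'].astype(np.uint8),0,1)[0],key=cv2.contourArea)
        q=unproj(c,cn,.034); R=cv2.minAreaRect(np.float32(q*1000)); ctr=np.array(R[0])/1000
        print('tray',m['conf'],R,'ang from axle',D(np.arctan2(*(ctr-p[:2])[::-1])),np.hypot(*(ctr-p[:2])))
        print(cv2.boxPoints(R).round(0).tolist())
    if cam=='top':
        im=cv2.resize(c['image'][130:320,220:470],None,fx=3.2,fy=3.2,interpolation=cv2.INTER_CUBIC)
        for k in range(6):
            a=p[2]+k*np.pi/3;u=np.array([np.cos(a),np.sin(a)])
            for r in (.05,.17):
                v=(proj(c,np.r_[p[:2]+r*u,.1])[0]-[220,130])*3.2; cv2.circle(im,tuple(int(x) for x in v),2,(0,255,0),-1)
        for b in cv2.boxPoints(R)/1000:
            v=(proj(c,np.r_[b,.034])[0]-[220,130])*3.2; cv2.circle(im,tuple(int(x) for x in v),3,(0,0,255),-1)
        cv2.imwrite('pics/c.png',im)
s=read_state(); print(Rn.from_quat(s['tcp_rot']).as_matrix().round(4), s['time_s'])
E
```

```text
top axle [0.5748 0.0181] div 109.0 bay 79.0 -143.12586975097656
tray 0.87 ((528.8767700195312, -223.681640625), (117.57483673095703, 125.35647583007812), 78.64021301269531) ang from axle -100.764083471703 0.24609146503826332
[[456.0, -269.0], [579.0, -294.0], [602.0, -178.0], [479.0, -154.0]]
side axle [0.5747 0.0175] div 108.99 bay 78.99 -54.36869430541992
tray 0.68 ((523.7386474609375, -238.37277221679688), (87.87154388427734, 127.37678527832031), 76.86078643798828) ang from axle -101.26135600167513 0.260935238312905
[[452.0, -267.0], [576.0, -296.0], [596.0, -210.0], [472.0, -181.0]]
[[-0.9716  0.      0.2365]
 [-0.2365  0.     -0.9716]
 [-0.     -1.     -0.    ]] 1.2
```

View pics/c.png

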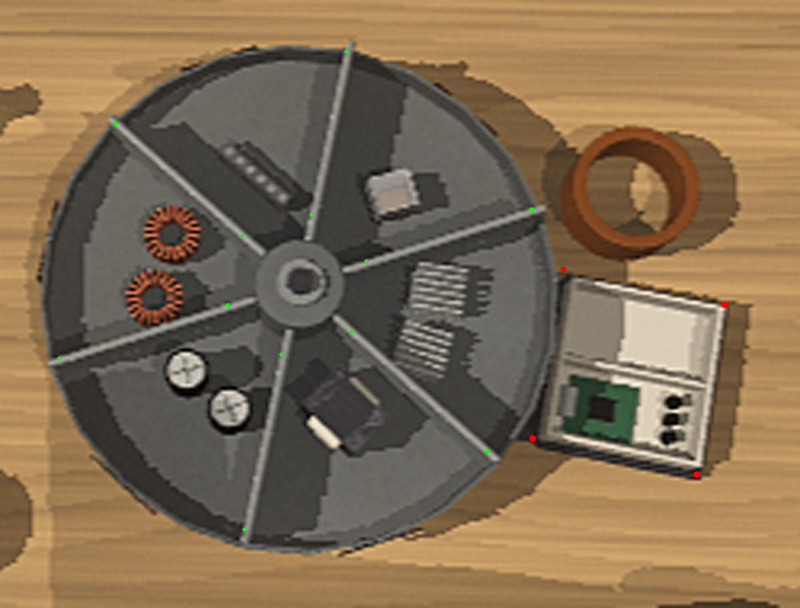

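Call:
carry_out(increments="-0.4 0 -0.2 0 0 0;-0.8 0 -0.4 0 0 0;-0.8 0 -0.4 0 0 0;-0.8 0 -0.4 0 0 0;-0.8 0 -0.4 0 0 0;-0.8 0 -0.4 0 0 0;-0.8 0 -0.4 0 0 0;-0.8 0 -0.4 0 0 0", fingers=1)

```text
time_s: 2.0
tcp_pos: [0.3488, -0.3764, 0.2314]
tcp_rot: [0.081, -0.702, 0.702, -0.083]
force: [0.2, -1.0, 0.3]
finger_gap: -0.001
```

```bash
python3 - <<'E'
from h import *
c=vision.capture('top')
uv=np.array([[570,278],[727,308],[698,474],[548,432]])/3.2+[220,130]
q=unproj(c,uv,.034); A=np.array([.5748,.0178])
print(q.round(4).tolist())
D=lambda v:np.degrees(np.arctan2(v[1],v[0])).round(2)
print('edges',[D(q[(i+1)%4]-q[i]) for i in range(4)],'lens',[np.hypot(*(q[(i+1)%4]-q[i])).round(3) for i in range(4)],'ctr',D(q.mean(0)-A),'outer',D(q[1:3].mean(0)-A),np.hypot(*(q.mean(0)-A)))
s=read_state(); print(s['tcp_pos'],s['time_s'])
E
```

```text
[[0.5960000157356262, -0.18279999494552612], [0.5763000249862671, -0.295199990272522], [0.4564000070095062, -0.2702000141143799], [0.4837000072002411, -0.16500000655651093]]
edges [np.float32(-99.95), np.float32(168.2), np.float32(75.43), np.float32(-9.05)] lens [np.float32(0.114), np.float32(0.122), np.float32(0.109), np.float32(0.114)] ctr -100.75 outer -101.01 0.25048190980195334
[ 0.35239413 -0.37274184  0.23138775] 2.05
```

Call:
carry_out(increments="-0.8 0 -0.4 0 0 0;-0.8 0 -0.4 0 0 0;-0.8 0 -0.4 0 0 0;-0.8 0 -0.4 0 0 0;-0.8 0 -0.4 0 0 0;-0.8 0 -0.4 0 0 0;-0.8 0 -0.4 0 0 0;-0.8 0 -0.4 0 0 0")

```text
time_s: 2.85
tcp_pos: [0.5784, -0.1743, 0.2339]
tcp_rot: [-0.082, 0.703, -0.701, 0.086]
force: [-0.2, -0.5, -1.1]
finger_gap: 0.0
```

Call:
carry_out(increments="-0.8 0 -0.4 0 0 0;-0.6 0 -0.3 0 0 0;-0.4 0 -0.2 0 0 0;0 0 0 0 0 0")

```text
time_s: 3.25
tcp_pos: [0.6437, -0.1124, 0.234]
tcp_rot: [-0.084, 0.703, -0.7, 0.089]
force: [0.5, -0.5, 0.5]
finger_gap: 0.0
```

Call:
carry_out(increments="-0.8 0 -0.2 0 0 0;0 0.5 0 0 0 0;0 0.9 0 0 0 0;0 0.9 0 0 0 0;0 0.6 0 0 0 0;0 0 0 0 0 0")

```text
time_s: 3.85
tcp_pos: [0.6708, -0.0961, 0.1156]
tcp_rot: [-0.085, 0.703, -0.7, 0.088]
force: [-1.5, 1.1, -0.5]
finger_gap: 0.0
```

Call:
carry_out(increments="0 0.6 0 0 0 0;0 0.4 0 0 0 0;0 0 0 0 0 0")

```text
time_s: 4.15
tcp_pos: [0.6714, -0.0973, 0.0783]
tcp_rot: [-0.084, 0.702, -0.701, 0.089]
force: [-0.3, 0.2, -0.5]
finger_gap: -0.0
```

```bash
cat > plan.py <<'E'
import sys
from h import *
# plan.py step_mm... : arc CW about axle at r=.151 from the measured pose; prints rows in tool fractions
A=np.array([.5748,.0178]); s=read_state(); R=Rn.from_quat(s['tcp_rot']).as_matrix()
p=np.array(s['tcp_pos']); print(s['time_s'],p.round(4),'F',np.round(s['force'],1),'r',np.hypot(*(p[:2]-A)).round(4),'ang',np.degrees(np.arctan2(*(p[:2]-A)[::-1])).round(1)%360)
out=[]
for st in map(float,sys.argv[1:]):
    d=p[:2]-A; a=np.arctan2(d[1],d[0])-st/151
    q=np.r_[A+.151*np.array([np.cos(a),np.sin(a)]),.077]
    dq=q-p; t=R.T@dq/.04; out.append(' '.join('%g'%v for v in t.round(2))+' 0 0 0'); p=q
print(';'.join(out))
E
python3 plan.py 5 10 12 12 12 12 12 12
```

```text
4.15 [ 0.6714 -0.0973  0.0783] F [-0.3  0.2 -0.5] r 0.1503 ang 310.0
0.11 0.03 0.07 0 0 0;0.23 -0 0.09 0 0 0;0.29 -0 0.09 0 0 0;0.29 -0 0.07 0 0 0;0.3 -0 0.05 0 0 0;0.3 -0 0.02 0 0 0;0.3 -0 -0 0 0 0;0.3 -0 -0.03 0 0 0
```

Call:
carry_out(increments="0.12 0 0.07 0 0 0;0.23 0 0.09 0 0 0;0.25 0 0.08 0 0 0;0.15 0 0.04 0 0 0;0.15 0 0.03 0 0 0;0.15 0 0.02 0 0 0;0.15 0 0.02 0 0 0;0.15 0 0.01 0 0 0")

```text
time_s: 4.95
tcp_pos: [0.6223, -0.1282, 0.0849]
tcp_rot: [0.08, -0.701, 0.703, -0.093]
force: [1.1, 1.4, 0.4]
finger_gap: -0.003
```

```bash
python3 plan.py 7 8 9 10 10 10 10 10; python3 - <<'E'
from h import *
c=vision.capture('top'); cv2.imwrite('pics/d.png',cv2.resize(c['image'][130:320,220:470],None,fx=3.2,fy=3.2))
E
```

```text
4.95 [ 0.6223 -0.1282  0.0849] F [1.1 1.4 0.4] r 0.1535 ang 288.0
0.18 0.19 -0.06 0 0 0;0.2 -0 -0 0 0 0;0.22 -0 -0.01 0 0 0;0.25 -0 -0.03 0 0 0;0.25 -0 -0.05 0 0 0;0.24 -0 -0.06 0 0 0;0.24 -0 -0.08 0 0 0;0.23 -0 -0.09 0 0 0
```

View pics/d.png

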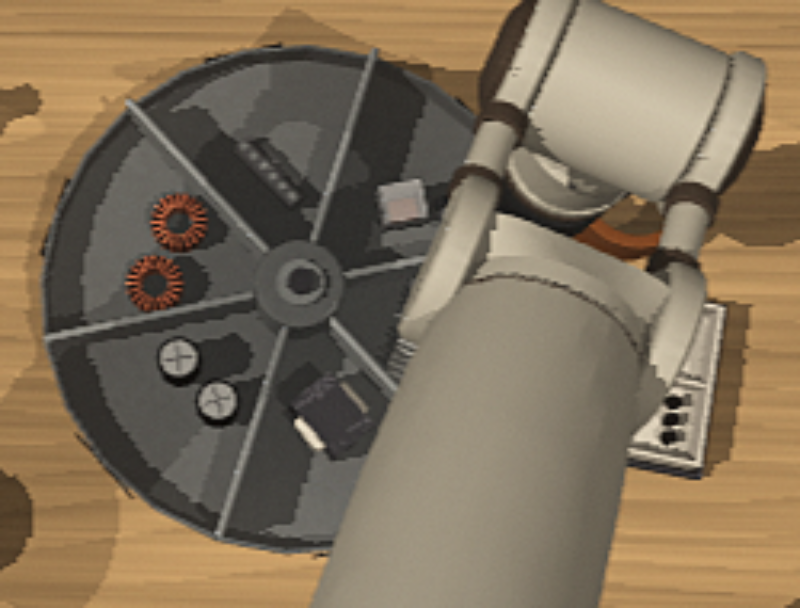

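Call:
carry_out(increments="0.18 0.15 -0.05 0 0 0;0.2 0.05 0 0 0 0;0.22 0.03 -0.01 0 0 0;0.25 0.02 -0.03 0 0 0;0.25 0.02 -0.05 0 0 0;0.24 0.02 -0.06 0 0 0;0.24 0.02 -0.08 0 0 0;0.23 0.02 -0.09 0 0 0")

```text
time_s: 5.8
tcp_pos: [0.5432, -0.1324, 0.0691]
tcp_rot: [0.08, -0.7, 0.703, -0.093]
force: [2.1, 0.1, 1.2]
finger_gap: 0.004
```

```bash
python3 plan.py 10 10 10 10 10 10 10 10
```

```text
5.8 [ 0.5432 -0.1324  0.0691] F [2.1 0.1 1.2] r 0.1535 ang 258.1
0.19 -0.2 -0.17 0 0 0;0.21 -0 -0.13 0 0 0;0.2 -0 -0.14 0 0 0;0.19 -0 -0.16 0 0 0;0.18 -0 -0.17 0 0 0;0.17 -0 -0.18 0 0 0;0.16 -0 -0.19 0 0 0;0.15 -0 -0.2 0 0 0
```

Call:
carry_out(increments="0.19 -0.15 -0.16 0 0 0;0.21 -0.03 -0.13 0 0 0;0.2 0 -0.14 0 0 0;0.19 0 -0.16 0 0 0;0.18 0 -0.17 0 0 0;0.17 0 -0.18 0 0 0;0.16 0 -0.19 0 0 0;0.15 0 -0.2 0 0 0")

```text
time_s: 6.6
tcp_pos: [0.4663, -0.0931, 0.0734]
tcp_rot: [0.08, -0.7, 0.703, -0.092]
force: [1.7, -0.2, 0.5]
finger_gap: 0.002
```

```bash
python3 plan.py 10 10 10 10 10 10 10 10
```

```text
6.6 [ 0.4663 -0.0931  0.0734] F [ 1.7 -0.2  0.5] r 0.1552 ang 225.6
0.03 -0.09 -0.27 0 0 0;0.11 -0 -0.22 0 0 0;0.09 -0 -0.23 0 0 0;0.08 -0 -0.24 0 0 0;0.06 -0 -0.24 0 0 0;0.05 -0 -0.25 0 0 0;0.03 -0 -0.25 0 0 0;0.01 -0 -0.25 0 0 0
```

Call:
carry_out(increments="0.05 -0.08 -0.25 0 0 0;0.1 0 -0.22 0 0 0;0.08 0 -0.23 0 0 0;0.07 0 -0.24 0 0 0;0.05 0 -0.24 0 0 0;0.04 0 -0.25 0 0 0;0.02 0 -0.25 0 0 0;0 0 -0.25 0 0 0")

```text
time_s: 7.4
tcp_pos: [0.4281, -0.0162, 0.0763]
tcp_rot: [0.08, -0.7, 0.704, -0.092]
force: [1.2, -0.8, 0.4]
finger_gap: 0.0
```

```bash
python3 plan.py 10 10 10 10 10 10 10 10
```

```text
7.4 [ 0.4281 -0.0162  0.0763] F [ 1.2 -0.8  0.4] r 0.1506 ang 193.1
-0 -0.02 -0.25 0 0 0;-0.03 -0 -0.25 0 0 0;-0.05 -0 -0.25 0 0 0;-0.06 -0 -0.24 0 0 0;-0.08 -0 -0.24 0 0 0;-0.09 -0 -0.23 0 0 0;-0.11 0 -0.23 0 0 0;-0.12 0 -0.22 0 0 0
```

Call:
carry_out(increments="0 -0.01 -0.25 0 0 0;-0.03 0 -0.25 0 0 0;-0.05 0 -0.25 0 0 0;-0.06 0 -0.24 0 0 0;-0.08 0 -0.24 0 0 0;-0.09 0 -0.23 0 0 0;-0.11 0 -0.22 0 0 0;-0.11 0 -0.19 0 0 0")

```text
time_s: 8.2
tcp_pos: [0.4296, 0.0689, 0.0761]
tcp_rot: [0.081, -0.7, 0.703, -0.092]
force: [1.4, -0.8, 0.5]
finger_gap: -0.003
```

```bash
python3 plan.py 8 7 6 5 4 3 2 1
```

```text
8.2 [0.4296 0.0689 0.0761] F [ 1.4 -0.8  0.5] r 0.1539 ang 160.6
-0.18 -0.02 -0.12 0 0 0;-0.11 0 -0.14 0 0 0;-0.1 0 -0.11 0 0 0;-0.08 0 -0.09 0 0 0;-0.07 0 -0.07 0 0 0;-0.05 0 -0.05 0 0 0;-0.04 0 -0.03 0 0 0;-0.02 0 -0.02 0 0 0
```

Call:
carry_out(increments="-0.13 0 -0.15 0 0 0;-0.11 0 -0.14 0 0 0;-0.1 0 -0.11 0 0 0;-0.08 0 -0.09 0 0 0;-0.07 0 -0.07 0 0 0;-0.05 0 -0.05 0 0 0;-0.04 0 -0.03 0 0 0;0 0 0 0 0 0")

```text
time_s: 9.0
tcp_pos: [0.4472, 0.1028, 0.0758]
tcp_rot: [0.082, -0.7, 0.703, -0.091]
force: [-0.6, -0.0, 0.4]
finger_gap: -0.002
```

```bash
cat > look.py <<'E'
from h import *
import sys
for cam in sys.argv[3:]:
    c=vision.capture(cam); b=np.radians(float(sys.argv[1]))
    p,f=wheel(c,[.5748,.0178,b]); print(cam,'axle',p[:2].round(4),'div(mod 60)',np.degrees(p[2]).round(2),f, 'bay',[np.degrees(np.arctan2(d['location'][1]-.0178,d['location'][0]-.5748)).round(1) for d in vision.mark_of(cam,'choke_bay')[:2]])
    im=c['image'][130:320,220:470] if cam=='top' else c['image'][100:290,160:410]
    cv2.imwrite('pics/%s_%s.png'%(sys.argv[2],cam),cv2.resize(im,None,fx=3.2,fy=3.2))
E
python3 look.py 138 e top side; python3 plan.py 5 8 8 8 8 8 8 8
```

```text
top axle [0.5749 0.018 ] div(mod 60) 140.21 -116.00530242919922 bay [np.float64(-69.6)]
side axle [0.5747 0.0175] div(mod 60) 140.18 -49.177669525146484 bay [np.float64(-70.3), np.float64(-2.5)]
9.2 [0.447  0.1026 0.0757] F [ 0.4 -0.1  1. ] r 0.1534 ang 146.5
-0.13 -0.03 -0.04 0 0 0;-0.16 0 -0.13 0 0 0;-0.16 0 -0.12 0 0 0;-0.17 0 -0.11 0 0 0;-0.17 0 -0.1 0 0 0;-0.18 0 -0.09 0 0 0;-0.18 0 -0.08 0 0 0;-0.19 0 -0.07 0 0 0
```

View pics/e_top.png

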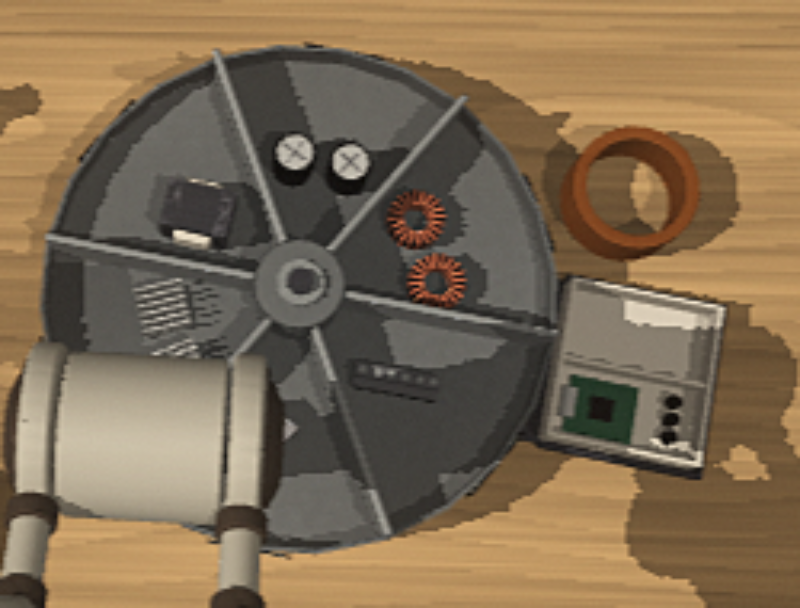

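Call:
carry_out(increments="-0.12 -0.01 -0.07 0 0 0;-0.16 0 -0.13 0 0 0;-0.16 0 -0.12 0 0 0;-0.17 0 -0.11 0 0 0;-0.17 0 -0.1 0 0 0;-0.14 0 -0.07 0 0 0;-0.1 0 -0.04 0 0 0;-0.05 0 -0.02 0 0 0")

```text
time_s: 10.0
tcp_pos: [0.485, 0.1417, 0.0762]
tcp_rot: [0.082, -0.7, 0.704, -0.091]
force: [-1.2, -0.5, 0.4]
finger_gap: 0.0
```

```bash
python3 look.py 119 f top side;python3 look.py 119 f top; python3 plan.py 2 4 4 4 4 3 2 1
```

```text
top axle [0.575  0.0178] div(mod 60) 120.56 -107.15349578857422 bay [np.float64(-89.3)]
side axle [0.5747 0.0174] div(mod 60) 120.31 -49.374114990234375 bay [np.float64(92.1)]
top axle [0.575  0.0178] div(mod 60) 120.4 -105.5493392944336 bay [np.float64(-89.5), np.float64(29.7)]
10.3 [0.4844 0.1412 0.0762] F [-0.   0.  -0.2] r 0.153 ang 126.2
-0.07 -0.02 0.03 0 0 0;-0.09 0 -0.04 0 0 0;-0.09 0 -0.03 0 0 0;-0.1 0 -0.03 0 0 0;-0.1 0 -0.03 0 0 0;-0.07 0 -0.02 0 0 0;-0.05 0 -0.01 0 0 0;-0.02 0 -0.01 0 0 0
```

Call:
carry_out(increments="-0.07 0 -0.03 0 0 0;-0.1 0 -0.04 0 0 0;-0.1 0 -0.03 0 0 0;-0.1 0 -0.03 0 0 0;-0.1 0 -0.03 0 0 0;-0.07 0 -0.02 0 0 0;-0.05 0 -0.01 0 0 0;-0.02 0 0 0 0 0")

```text
time_s: 11.1
tcp_pos: [0.5074, 0.1551, 0.076]
tcp_rot: [0.083, -0.7, 0.704, -0.09]
force: [-1.0, -0.3, 0.2]
finger_gap: 0.004
```

```bash
python3 look.py 110 f top side;python3 look.py 110 f top; python3 plan.py 1 1 1 1 1
```

```text
top axle [0.5749 0.018 ] div(mod 60) 111.05 -104.43795776367188 bay [np.float64(-98.1)]
side axle [0.5755 0.0176] div(mod 60) 110.83 -29.0919189453125 bay [np.float64(20.1)]
top axle [0.5749 0.018 ] div(mod 60) 110.99 -104.95757293701172 bay [np.float64(-98.0)]
11.4 [0.5073 0.155  0.0761] F [-0.4 -0.1  0.1] r 0.1529 ang 116.2
-0.03 -0.02 0.04 0 0 0;-0.02 0 -0.01 0 0 0;-0.02 0 -0 0 0 0;-0.02 0 -0 0 0 0;-0.02 0 -0 0 0 0
```

Call:
carry_out(increments="-0.03 0 -0.01 0 0 0;-0.03 0 -0.01 0 0 0;-0.03 0 -0.01 0 0 0;-0.02 0 0 0 0 0;0 0 0 0 0 0")

```text
time_s: 11.9
tcp_pos: [0.511, 0.157, 0.076]
tcp_rot: [0.083, -0.7, 0.704, -0.09]
force: [0.4, -0.9, -0.0]
finger_gap: -0.002
```

```bash
python3 look.py 109 g top side; python3 plan.py 1 1 1; python3 - <<'E'
from h import *
for k in range(6):
  for cam in ['top','side']:
    vision.capture(cam)
    print(cam,[(n,np.degrees(np.arctan2(d['location'][1]-.0178,d['location'][0]-.5748)).round(1),np.hypot(d['location'][1]-.0178,d['location'][0]-.5748).round(3)) for n in ['kit_tray','pick_point'] for d in vision.mark_of(cam,n)[:1]])
E
```

```text
top axle [0.5749 0.0179] div(mod 60) 109.6 -104.36258697509766 bay [np.float64(-100.5)]
side axle [0.5756 0.0177] div(mod 60) 109.4 -28.28466033935547 bay [np.float64(-100.0), np.float64(92.5)]
12.1 [0.511  0.157  0.0761] F [-0.2 -0.  -1. ] r 0.1531 ang 114.6
-0.03 -0.02 0.05 0 0 0;-0.02 0 -0 0 0 0;-0.02 0 -0 0 0 0
top [('kit_tray', np.float64(-100.8), np.float64(0.246))]
side [('kit_tray', np.float64(-99.7), np.float64(0.25)), ('pick_point', np.float64(119.4), np.float64(0.363))]
top [('kit_tray', np.float64(-100.7), np.float64(0.249))]
side [('kit_tray', np.float64(-99.5), np.float64(0.25))]
top [('kit_tray', np.float64(-100.6), np.float64(0.249))]
side [('kit_tray', np.float64(-99.5), np.float64(0.247)), ('pick_point', np.float64(119.5), np.float64(0.365))]
top [('kit_tray', np.float64(-100.8), np.float64(0.251))]
side [('kit_tray', np.float64(-99.8), np.float64(0.248))]
top [('kit_tray', np.float64(-100.7), np.float64(0.249))]
side [('kit_tray', np.float64(-99.6), np.float64(0.25))]
top [('kit_tray', np.float64(-101.1), np.float64(0.249))]
side [('kit_tray', np.float64(-100.2), np.float64(0.249))]
```

View pics/g_top.png

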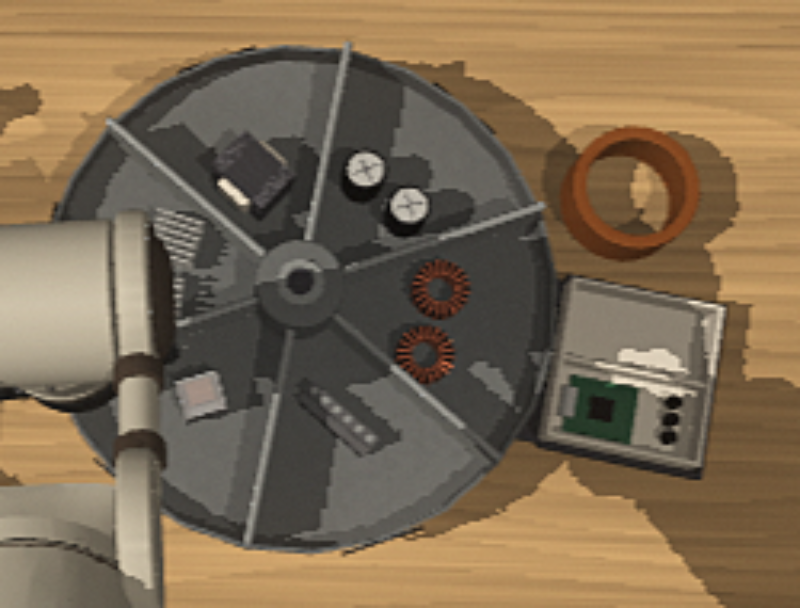

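Call:
carry_out(increments="0.2 0 0.06 0 0 0;0.2 0 0.06 0 0 0;0 -0.4 0 0 0 0;0 -0.9 0 0 0 0;0 -0.9 0 0 0 0;0 -0.9 0 0 0 0;0 -0.4 0 0 0 0;0 0 0 0 0 0")

```text
time_s: 14.7
tcp_pos: [0.4885, 0.1464, 0.2184]
tcp_rot: [0.085, -0.7, 0.704, -0.087]
force: [-0.2, -0.1, 0.6]
finger_gap: -0.0
```

```bash
for i in 1 2; do python3 look.py 109 h$i top side; done; python3 - <<'E'
from h import *
s=read_state(); print(s['time_s'],s['tcp_pos'],np.abs(s['dq']).max())
E
```

```text
top axle [0.5749 0.018 ] div(mod 60) 109.57 -114.44173431396484 bay [np.float64(-99.0), np.float64(-68.4)]
side axle [0.5748 0.0174] div(mod 60) 109.56 -51.163692474365234 bay [np.float64(-31.1)]
top axle [0.575 0.018] div(mod 60) 109.57 -114.32539367675781 bay [np.float64(-100.2)]
side axle [0.5747 0.0175] div(mod 60) 109.55 -50.720855712890625 bay [np.float64(119.3), np.float64(-85.5)]
15.1 [0.48682115 0.14653486 0.2144666 ] 0.007328969261374283
```

View pics/h2_side.png

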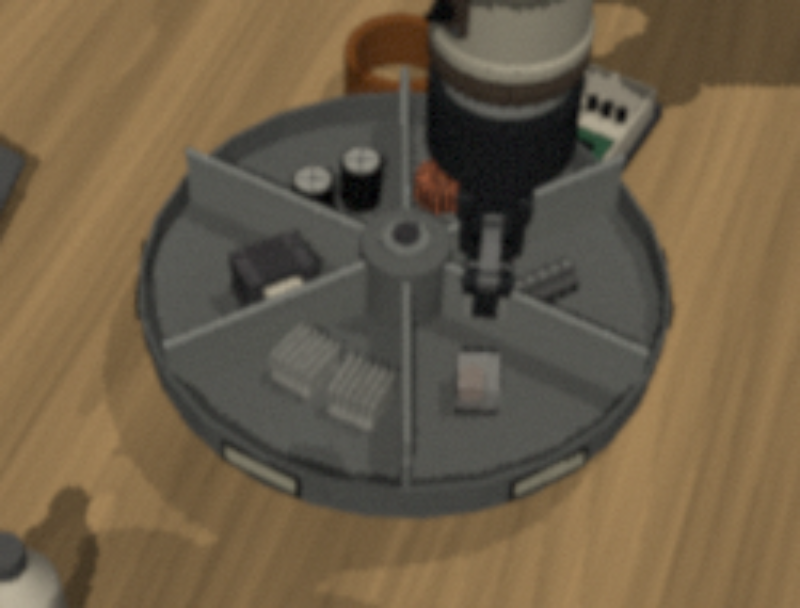

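The side view shows every part still in its bay and the gripper clear above the carousel. The divider angle holds at 109.57°, so the bay is at −100.4°, and the carousel is standing still.

```bash
python3 -c "
from cell import ticket; print(ticket.sign_off())"
```

```text
the job is handed in; nothing more can be done
None
```

The bay with the two copper ring chokes now faces the kit tray, and I've handed the job in at about 15 s of the 61 s allowed. I eased the carousel about 180° clockwise with the shut fingertip against one divider, slowed it to a stop, then backed off and lifted clear.

**Final angle:** the divider fit puts the bay at −100.4°. Both cameras agree on this to within 0.02°, and it stayed the same over two looks with the arm clear.

**Kit tray angle:** my estimates of the tray's direction disagree slightly:

| Source | Direction |
|---|---|
| Top camera, network | about −100.8° |
| Side camera, network | about −99.7° |
| Corners by eye | −100.75° to −101.0° |

The bay is therefore within about 0.7° of every one of these.

**Checks that failed or disagreed:**
- The network's `pick_point` reports were plainly wrong, so I used the tray itself instead.
- The network's `choke_bay` reports were scattered in the last pictures. The top camera gave −99.0° and −100.2°, and the side camera was wrong because the arm blocked its view. I relied on the divider fit.

**Parts and bystanders:** the last pictures I viewed show every part in its bay; the arm hid one choke in the final one, but both showed just before. The kit tray and tape roll looked unmoved. I did not recheck the screwdriver, mug or bottle up close, but the arm never went near them. Tool force readings between moves stayed under about 3 N.

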